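# Hot-air nozzles back on their rail in order of outlet

## Robot

A 6-joint arm with a two-finger parallel gripper is mounted at the origin on a cart in front of the work surface, level with it; the furniture and walls round the work are solid. World frame = base frame: x ahead of the robot, y to its left, z up, the work surface at z = 0. Lengths are in mm, angles in rad, forces in N, time in s.
With the tool pointing down it reaches from about 400 to 925 mm from the base axis. Payload 12.5 kg.
Tool frame: the origin (TCP) lies at the very end of the fingers, on their centre line; the grasp point (between the pads) lies env.grip_point_offset behind it (env.grip_point_offset is the distance from the TCP to the grasp point, in mm); y points along the fingers, z is the direction in which the jaws open and shut, and the axes are right-handed (so a half turn about y gives the same grasp; the last joint's range is limited). The gripper opens to 95 mm and grips with 3 to 60 N. Pads are 20 mm wide; open, the fingers measure 119 mm over their backs; the gripper's body (75 mm by 180 mm) begins 59 mm behind the grasp point.
Start: joints at [-1.236, 0.491, 1.559, -0, 1.092, -0.106], TCP at [266.689, -565.264, 214.661] pointing down, gripper open.
Joint ranges: [-3.1, 3.1], [-0.84, 2.19], [0.05, 2.79], [-1.13, 4.28], [0.06, 2.93], [-2.69, 2.69]. Speed limits (rad/s): [2.22, 2.22, 2.79, 3.14, 3.14, 3.14].

## Interface

Orientations are given as [roll, pitch, yaw] about the fixed x, y, z axes, in that order (R = Rz(yaw) Ry(pitch) Rx(roll)).
In Python, from cell import readout, read_camera, env, nets gives the robot as it stands.
- The arm moves only by the tool apply_moves, never from a script. Its argument "increments" is a list of rows, each a list of 3 entries, a list of its own where there are three numbers: the shift along the tool's x, y, z in cm, then the turn, a rotation vector about the tool's x, y, z in degrees, then the finger opening in cm, from 0 to 9.51. A call has exactly 5 rows; each row shifts and turns the pose as measured when the row begins, along the tool's axes as they then stand; what a row does not reach is not made up. A row lasts 1/8 s, in which the tool goes at most 62.5 mm and 10.7 degrees, less where a joint would pass 70% of its speed; a pose out of reach is approached as far as the arm can. A call with a gripper value outside its range is refused whole. The fingers move at their own pace and stop on an object; the grip force is fixed at half the most. Time passes only in rows, so rows that do not move let the fingers close, or fill a call up. It gives the time, the measured TCP pose, the force and the opening at its end, in the units of the state.
- readout.state(): the state, without advancing time (a new reading comes with each control period).
- read_camera(name): name is "side" or "top"; returns a dict with "img" (420x560x3 uint8, red, green, blue), "vfov" (degrees; the focal length in pixels is half the picture's height over the tangent of half this angle, whatever the lens; pixels are square), "cx", "cy" (the principal point, pixels), "rvec" (rotation vector, rad) and "tvec" (3), from world to camera coordinates, as OpenCV has them. Camera axes: x right, y down, z forward; pixel columns grow to the right and rows downward; lengths in mm; the calibration is good to about 2 mm. A picture is of the moment at which its call begins. There is no depth.
- env.job_done(): hands the job in, once; it reports no verdict.
Trained networks look in a picture, given as the dict that the camera call returned (one of the last four; its "shot" number tells which), for a name from the list of things; names that differ only in an ending like _2 or _b are one class to them, and where a whole thing is asked for, a point or a joint stands for the part that bears it (a point fixed in the world has none). Each returns a list of dicts, best first, with "confidence" (0 to 1); they miss things now and then, are a little off and sometimes report something else, mostly with a low value. They report only what shows in the picture. A call takes as long as a camera call. They do not tell look-alikes from the thing itself.
- nets.look_for(picture, thing): "point" ([x, y, z] in mm, in the coordinates of the camera as it stood for that picture, good to about 4 mm: the middle of the surface that is visible of it).
- nets.mark_of(picture, thing): "point" ([x, y, z] in mm, in the coordinates of the camera as it stood for that picture, good to about 4 mm: a listed point, or the origin of a listed thing).
The state is a dict: "t": time; "joints": joint angles; "qvel": joint speeds; "tau": joint torques, N m; "eef_pos": TCP position; "tcp_rot": TCP orientation; "ft_force": force on the tool from outside, world axes, zero at the start; "moment": the same for the moment, N m; "opening": opening from 0.0 (shut) to 1.0 (fully open).
Only numpy, scipy, OpenCV 4.12 (cv2) and the standard library are available. Lean on these libraries where they do the work, as an engineer would, in place of code of your own. Each camera call takes 0.05 s, during which the arm holds its last target. There are 200 camera calls.

## Task

The four hot-air nozzles have been left standing about on the left bench. Put them back on the nozzle rail, one on each spigot, outlet up and fully seated, in order of outlet size with the finest next to the rail's red end cap and the widest at the far end. Leave the flux jar that stands among them where it is.

Things in the scene. Friction and masses are not known exactly. Their poses are not given: they have to be found in the camera images.
- nozzle_8_center (a point): Hot-air nozzle with the finest outlet: steel, round, 60 mm tall, standing on the left bench with its outlet up. Outlet tube 8 mm outside diameter with a copper-coloured tip and a dark hole; below it a taper to a plain push-on sleeve, 46 mm outside, 40 mm bore, open below, from the foot to 36 mm up (grip it there, anywhere round it). 80 g. This point is its centre on the axis, 30 mm above the foot; z points to the outlet.
- nozzle_18_center (a point): Hot-air nozzle with the second finest outlet: steel, round, 60 mm tall, standing on the left bench with its outlet up. Outlet tube 18 mm outside diameter with a copper-coloured tip and a dark hole; below it a taper to a plain push-on sleeve, 46 mm outside, 40 mm bore, open below, from the foot to 36 mm up (grip it there, anywhere round it). 80 g. This point is its centre on the axis, 30 mm above the foot; z points to the outlet.
- nozzle_28_center (a point): Hot-air nozzle with the second widest outlet: steel, round, 60 mm tall, standing on the left bench with its outlet up. Outlet tube 28 mm outside diameter with a copper-coloured tip and a dark hole; below it a taper to a plain push-on sleeve, 46 mm outside, 40 mm bore, open below, from the foot to 36 mm up (grip it there, anywhere round it). 80 g. This point is its centre on the axis, 30 mm above the foot; z points to the outlet.
- nozzle_40_center (a point): Hot-air nozzle with the widest outlet: steel, round, 60 mm tall, standing on the left bench with its outlet up. Outlet tube 40 mm outside diameter with a copper-coloured tip and a dark hole; below it a taper to a plain push-on sleeve, 46 mm outside, 40 mm bore, open below, from the foot to 36 mm up (grip it there, anywhere round it). 80 g. This point is its centre on the axis, 30 mm above the foot; z points to the outlet.
- spigot_a_seat (a point): One of the four alike spigots of the nozzle rail (the letters say nothing about their order along it): black flange 51 mm across with a steel pin, 24 mm across at its foot, tapering to a rounded 8 mm tip 26 mm above the flange. This point is the centre of the flange's top face, on which a nozzle's foot stands when fully seated; it lies 22 mm above the bench. The spigots stand in one straight row along the rail, about 76 mm apart (70 to 82). z is up, y along the rail.
- spigot_b_seat (a point): One of the four alike spigots of the nozzle rail (the letters say nothing about their order along it): black flange 51 mm across with a steel pin, 24 mm across at its foot, tapering to a rounded 8 mm tip 26 mm above the flange. This point is the centre of the flange's top face, on which a nozzle's foot stands when fully seated; it lies 22 mm above the bench. The spigots stand in one straight row along the rail, about 76 mm apart (70 to 82). z is up, y along the rail.
- spigot_c_seat (a point): One of the four alike spigots of the nozzle rail (the letters say nothing about their order along it): black flange 51 mm across with a steel pin, 24 mm across at its foot, tapering to a rounded 8 mm tip 26 mm above the flange. This point is the centre of the flange's top face, on which a nozzle's foot stands when fully seated; it lies 22 mm above the bench. The spigots stand in one straight row along the rail, about 76 mm apart (70 to 82). z is up, y along the rail.
- spigot_d_seat (a point): One of the four alike spigots of the nozzle rail (the letters say nothing about their order along it): black flange 51 mm across with a steel pin, 24 mm across at its foot, tapering to a rounded 8 mm tip 26 mm above the flange. This point is the centre of the flange's top face, on which a nozzle's foot stands when fully seated; it lies 22 mm above the bench. The spigots stand in one straight row along the rail, about 76 mm apart (70 to 82). z is up, y along the rail.
- red_cap_top (a point): Red end cap of the nozzle rail, 58 x 18 x 20 mm, fixed; the rail's other end has a grey one. The rail, a fixed aluminium bar 52 mm wide, 14 mm high and 350 mm long, lies on the right bench roughly across the robot's view; the red cap may be at its left or its right end, about 54 mm beyond the last spigot. This point is the centre of the cap's top face; y runs along the rail.
- flux_jar_center (a point): Amber flux jar with a white lid, 44 mm across, 47 mm tall, standing loose among the nozzles. This point is its centre, 23.5 mm above its foot.
Mind the look-alikes: they are no part of the job. What is shaped like the part that bears nozzle_8_center but brown is not meant.

How it is judged (in metres and radians):
At the end, for the whole second after the job is handed in: Each nozzle stands on a spigot of its own, outlet up (tilted less than 0.15 rad), its axis within 12 mm of the spigot's and its foot within 4 mm of the flange; counted from the red cap the outlets are 8, 18, 28 and 40 mm; all are at rest. The flux jar stands upright within 30 mm of where it began (((horizontal distance between nozzle_8_center and spigot_a_seat below 0.012 m and z of nozzle_8_center in the frame of spigot_a_seat between 0.026 and 0.034 m) or (horizontal distance between nozzle_8_center and spigot_b_seat below 0.012 m and z of nozzle_8_center in the frame of spigot_b_seat between 0.026 and 0.034 m) or (horizontal distance between nozzle_8_center and spigot_c_seat below 0.012 m and z of nozzle_8_center in the frame of spigot_c_seat between 0.026 and 0.034 m) or (horizontal distance between nozzle_8_center and spigot_d_seat below 0.012 m and z of nozzle_8_center in the frame of spigot_d_seat between 0.026 and 0.034 m)) and horizontal distance between nozzle_8_center and red_cap_top between 0 and 0.092 m and angle between each of nozzle_8_center, nozzle_18_center, nozzle_28_center, nozzle_40_center's own z axis and vertical below 0.15 rad and linear speed of each of nozzle_8, nozzle_18, nozzle_28, nozzle_40 below 0.02 m/s and ((horizontal distance between nozzle_18_center and spigot_a_seat below 0.012 m and z of nozzle_18_center in the frame of spigot_a_seat between 0.026 and 0.034 m) or (horizontal distance between nozzle_18_center and spigot_b_seat below 0.012 m and z of nozzle_18_center in the frame of spigot_b_seat between 0.026 and 0.034 m) or (horizontal distance between nozzle_18_center and spigot_c_seat below 0.012 m and z of nozzle_18_center in the frame of spigot_c_seat between 0.026 and 0.034 m) or (horizontal distance between nozzle_18_center and spigot_d_seat below 0.012 m and z of nozzle_18_center in the frame of spigot_d_seat between 0.026 and 0.034 m)) and horizontal distance between nozzle_18_center and red_cap_top between 0.092 and 0.168 m and ((horizontal distance between nozzle_28_center and spigot_a_seat below 0.012 m and z of nozzle_28_center in the frame of spigot_a_seat between 0.026 and 0.034 m) or (horizontal distance between nozzle_28_center and spigot_b_seat below 0.012 m and z of nozzle_28_center in the frame of spigot_b_seat between 0.026 and 0.034 m) or (horizontal distance between nozzle_28_center and spigot_c_seat below 0.012 m and z of nozzle_28_center in the frame of spigot_c_seat between 0.026 and 0.034 m) or (horizontal distance between nozzle_28_center and spigot_d_seat below 0.012 m and z of nozzle_28_center in the frame of spigot_d_seat between 0.026 and 0.034 m)) and horizontal distance between nozzle_28_center and red_cap_top between 0.168 and 0.244 m and ((horizontal distance between nozzle_40_center and spigot_a_seat below 0.012 m and z of nozzle_40_center in the frame of spigot_a_seat between 0.026 and 0.034 m) or (horizontal distance between nozzle_40_center and spigot_b_seat below 0.012 m and z of nozzle_40_center in the frame of spigot_b_seat between 0.026 and 0.034 m) or (horizontal distance between nozzle_40_center and spigot_c_seat below 0.012 m and z of nozzle_40_center in the frame of spigot_c_seat between 0.026 and 0.034 m) or (horizontal distance between nozzle_40_center and spigot_d_seat below 0.012 m and z of nozzle_40_center in the frame of spigot_d_seat between 0.026 and 0.034 m)) and horizontal distance between nozzle_40_center and red_cap_top between 0.244 and 0.32 m and distance of flux_jar_center from where it was at the start of the episode below 0.03 m and angle between flux_jar_center's own z axis and vertical below 0.3 rad); the robot touches nothing.
It fails at once if the flux jar is knocked over or shifted by more than 40 mm (angle between flux_jar_center's own z axis and vertical above 0.6 rad or distance of flux_jar_center from where it was at the start of the episode above 0.04 m).
It also fails if it takes over 93 s, if anything falls off the work surface, if the arm or the gripper's body presses on something with over 40 N, if the wrist force passes 120 N, or if a joint passes its speed limit or range.

## Working session

There is one attempt and no reset: what is moved stays moved. The work goes in short steps, Python scripts to look and compute and a tool call to move; the robot and the scene stay as the last step left them, time stands still between calls to the robot, and variables do not carry over. Pictures are saved under pics/ and viewed, about 12 in all and at most 16, crops included, and the job is handed in when it is done.

Besides the shell and the picture viewer there is one more tool, called after "Call:" in YAML: its name, and indented under it one key for each argument. apply_moves: Moves the arm, as the interface text tells. Its arguments: {"type":"object","properties":{"increments":{"type":"array"}},"required":["increments"]}

```bash
mkdir -p pics; cat > h.py <<'E'
import numpy as np, cv2, json
from cell import readout, read_camera, env, nets
def cam(p):
    R=cv2.Rodrigues(np.array(p["rvec"],float))[0]; t=np.array(p["tvec"],float).ravel()
    f=p["img"].shape[0]/2/np.tan(np.radians(p["vfov"])/2)
    return R,t,f
def w(p,pt):
    R,t,f=cam(p); return R.T@(np.array(pt)-t)
def proj(p,X):
    R,t,f=cam(p); c=R@np.array(X,float)+t; return np.array([f*c[0]/c[2]+p["cx"],f*c[1]/c[2]+p["cy"]])
def ray(p,u,v,z):
    R,t,f=cam(p); d=R.T@np.array([(u-p["cx"])/f,(v-p["cy"])/f,1]); o=-R.T@t
    return o+d*(z-o[2])/d[2]
def save(p,n,crop=None,s=1):
    im=p["img"][:,:,::-1]
    if crop: im=im[crop[1]:crop[3],crop[0]:crop[2]]
    cv2.imwrite("pics/"+n,cv2.resize(im,None,fx=s,fy=s,interpolation=cv2.INTER_CUBIC))
E
python3 - <<'E'
from h import *
np.set_printoptions(precision=1,suppress=True)
print(readout.state(), env.grip_point_offset)
for c in("top","side"):
    p=read_camera(c); save(p,c+"1.png",None,1.4); R,t,f=cam(p); print(c,"cam at",-R.T@t,f,p["cx"],p["cy"])
    for n in["nozzle_8_center","nozzle_18_center","nozzle_28_center","nozzle_40_center","spigot_a_seat","red_cap_top","flux_jar_center"]:
        for d in nets.mark_of(p,n): X=w(p,d["point"]); print(n,round(d["confidence"],2),X,proj(p,X))
E
```

```text
{'t': 0.0, 'joints': array([-1.2,  0.5,  1.6,  0. ,  1.1, -0.1]), 'qvel': array([ 0.,  0.,  0., -0.,  0., -0.]), 'tau': array([  0. , -61.3, -25.8,   0.1,   0. ,  -0. ]), 'eef_pos': array([ 266.6, -565. ,  214.1]), 'tcp_rot': array([-1.6,  0. , -2.7]), 'ft_force': array([0.7, 0.5, 0.4]), 'moment': array([-0.,  0., -0.]), 'opening': 1.0002906607163677} 18.8
top cam at [ 419.4   56.6 1372.2] 528.2769827985852 276.8680132757518 206.92098611433462
nozzle_8_center 0.63 [ 584.4 -214.5   24.7] [387.  180.8]
nozzle_8_center 0.22 [455.6 296.1  18.8] [187.9 231.5]
nozzle_18_center 0.62 [563.4 119.   29.4] [256.8 189.1]
nozzle_28_center 0.64 [578.8 298.7  31.1] [186.5 183.2]
nozzle_40_center 0.82 [514.6 402.5  28.5] [145.9 208.4]
spigot_a_seat 0.64 [ 458.2 -261.    18.2] [405.6 230.1]
red_cap_top 0.74 [ 449.4 -313.1   21.7] [426.5 233.5]
flux_jar_center 0.77 [455.4 295.1  18. ] [188.3 231.6]
side cam at [ 535.  -842.7  737.1] 428.4985518388844 275.57351346248225 217.25084924359894
nozzle_8_center 0.94 [ 582.8 -220.1   31.6] [304.1 304. ]
nozzle_8_center 0.51 [451.9 174.6  34.9] [255.3 197.3]
nozzle_40_center 0.75 [516.6 399.9  26.6] [279.4 161.2]
spigot_a_seat 0.79 [ 454.1 -263.5   20.7] [242.8 321.8]
spigot_a_seat 0.52 [451.7 174.4  30.6] [255.3 198.6]
red_cap_top 0.65 [ 448.9 -312.5   20.7] [238.  341.3]
red_cap_top 0.27 [579.6 295.3  33.4] [299.  176.5]
flux_jar_center 0.55 [461.1 295.4  25.9] [260.9 177.8]
```

View pics/top1.png

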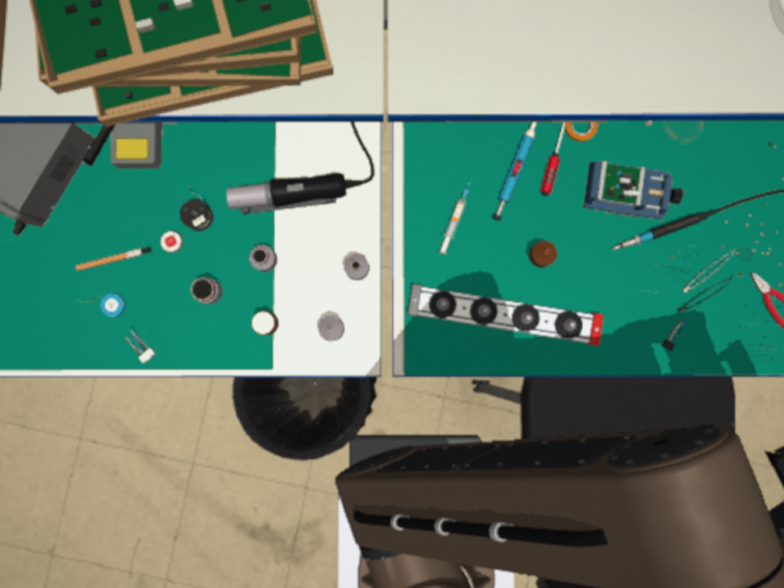

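View pics/side1.png

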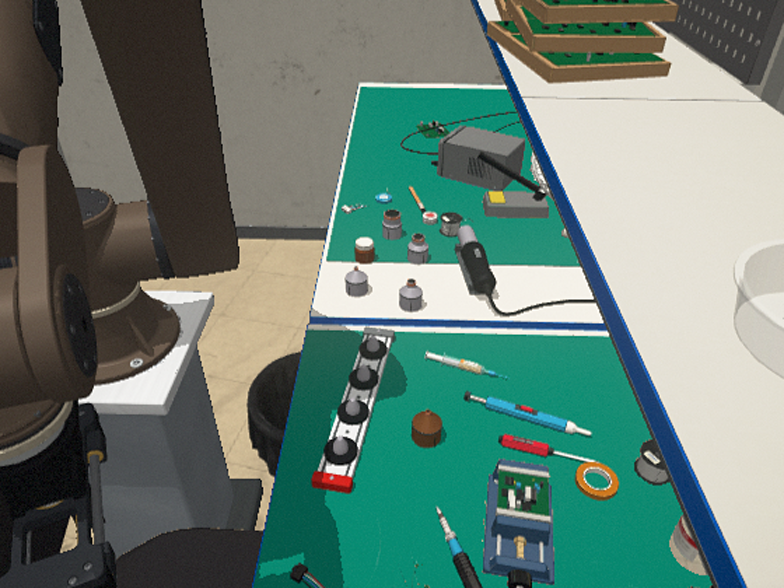

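The top view shows nozzles at (356,265), (331,325), (262,257) and (205,289), with the jar at (264,322). The rail's spigots run from (442,303) to (569,323), and the red cap is at (597,329). The brown look-alike is at (543,252), and the nets' 0.94 hit for nozzle_8 is that one. For nozzle_8 the candidates are the brown cone and the steel ones at (356,265) and (331,325), so I'll check close crops.

```bash
python3 - <<'E'
from h import *
np.set_printoptions(precision=1,suppress=True)
p=read_camera("top"); q=read_camera("side")
a=cv2.resize(p["img"][165:250,130:285][:,:,::-1],None,fx=5,fy=5,interpolation=cv2.INTER_CUBIC)
cv2.imwrite("pics/noz.png",a)
a=cv2.resize(p["img"][165:250,285:440][:,:,::-1],None,fx=5,fy=5,interpolation=cv2.INTER_CUBIC)
cv2.imwrite("pics/rail.png",a)
a=cv2.resize(q["img"][140:230,210:320][:,:,::-1],None,fx=6,fy=6,interpolation=cv2.INTER_CUBIC)
cv2.imwrite("pics/nozside.png",a)
E
```

```text
(no output)
```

View pics/noz.png

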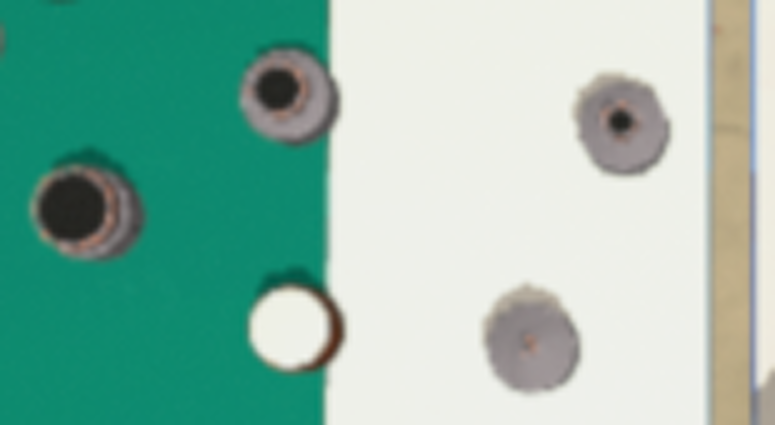

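View pics/rail.png

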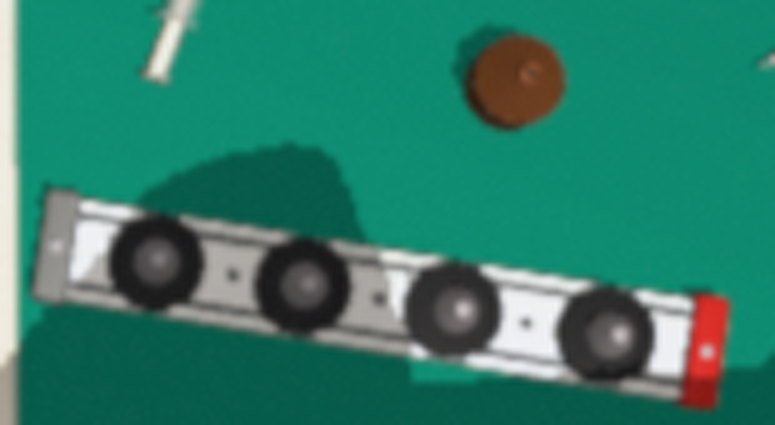

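View pics/nozside.png

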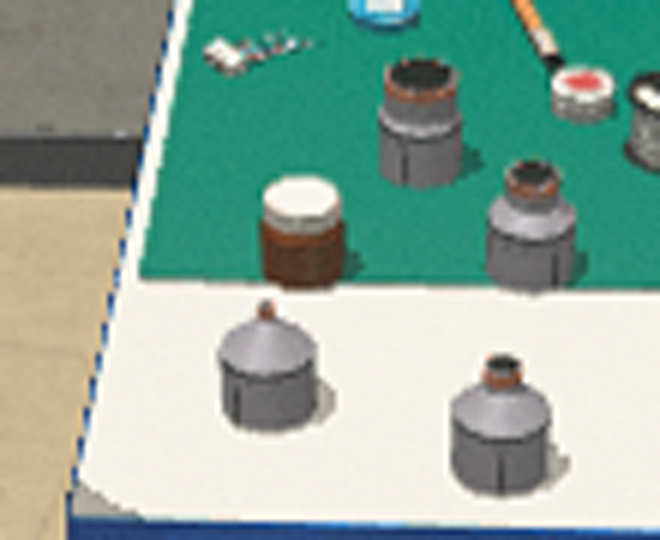

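Nozzle outlets in the 5x crop are 40 at (75,210), 28 at (280,90), 18 at (619,121) and 8 at (530,343). The jar lid is at (290,328). The flanges are at (157,263), (303,286), (453,309) and (606,333), with the red cap at (706,350). The steel nozzle with the fine tip is nozzle_8; the brown cone at (518,82) in the rail crop is the decoy.

```bash
python3 - <<'E'
from h import *
np.set_printoptions(precision=1,suppress=True)
p=read_camera("top"); q=read_camera("side")
T={'8':(530,343),'18':(619,121),'28':(280,90),'40':(75,210)}
S={'8':(266,303),'18':(503,366),'28':(534,176),'40':(421,76)}
c=lambda u,s,o:(u+.5)/s-.5+o
for k in T:
    print(k, ray(p,c(T[k][0],5,130),c(T[k][1],5,165),60), ray(q,c(S[k][0],6,210),c(S[k][1],6,140),60))
print('jar',ray(p,c(290,5,130),c(328,5,165),47))
for u in [(157,263),(303,286),(453,309),(606,333),(706,350)]: print(ray(p,c(u[0],5,285),c(u[1],5,165),22))
g=cv2.cvtColor(p["img"],cv2.COLOR_RGB2GRAY)
for u in [(157,263),(303,286),(453,309),(606,333)]:
    x,y=int(c(u[0],5,285)),int(c(u[1],5,165)); 
    m=np.zeros_like(g); cv2.circle(m,(round(c(u[0],5,285)),round(c(u[1],5,165))),12,255,-1)
    b=((g<70)&(m>0)).astype(np.uint8)
    n=cv2.findContours(b,cv2.RETR_EXTERNAL,cv2.CHAIN_APPROX_NONE)[0]; n=max(n,key=cv2.contourArea)
    ctr,r=cv2.minEnclosingCircle(n); print('flange',ctr,r,ray(p,*ctr,22))
from scipy.spatial.transform import Rotation
s=readout.state(); R=Rotation.from_euler('xyz',s['tcp_rot']).as_matrix(); print(R, s['joints'])
E
```

```text
8 [450.2 170.1  60. ] [448.4 174.3  60. ]
18 [560.9 126.1  60. ] [560.7 126.2  60. ]
28 [576.9 295.8  60. ] [577.4 296.4  60. ]
40 [516.9 397.7  60. ] [517.4 399.9  60. ]
jar [458.2 291.9  47. ]
[491.5 -32.2  22. ]
[ 479.6 -106.7   22. ]
[ 467.7 -183.    22. ]
[ 455.3 -260.7   22. ]
[ 446.5 -311.3   22. ]
flange (315.226318359375, 216.59474182128906) 11.620624542236328 [493.1 -30.2  22. ]
flange (345.0, 222.0) 12.000100135803223 [ 479.1 -106.1   22. ]
flange (374.6000061035156, 226.36000061035156) 9.464221954345703 [ 467.8 -181.5   22. ]
flange (405.8904113769531, 231.5616455078125) 9.625911712646484 [ 454.3 -260.9   22. ]
[[-0.9  0.   0.4]
 [-0.4 -0.  -0.9]
 [-0.  -1.   0. ]] [-1.2  0.5  1.6  0.   1.1 -0.1]
```

```bash
cat >> h.py <<'E'
from scipy.spatial.transform import Rotation as Ro
YAW=np.radians(-9.15); Z=np.array([np.cos(YAW),np.sin(YAW),0]); Y=np.array([0,0,-1.]); RT=np.c_[np.cross(Y,Z),Y,Z]
def plan(X,n=5):
    s=readout.state(); P=np.array(s['eef_pos']); R=Ro.from_euler('xyz',s['tcp_rot']).as_matrix()
    print('at',P.round(1),'open',s['opening'],'F',np.round(s['ft_force'],1),'t',s['t'])
    D=(np.array(X)-P)
    for i in range(n):
        d=D/n; v=Ro.from_matrix(R.T@RT).as_rotvec(); a=np.linalg.norm(v); v=v*min(1,np.radians(10)/max(a,1e-9))
        print((R.T@d/10).round(2),np.degrees(v).round(1)); P=P+d; R=R@Ro.from_rotvec(v).as_matrix()
E
python3 -c "
from h import *
plan([470,-250,150],8)"
```

```text
at [ 266.7 -565.3  214.7] open 0.9949587216692155 F [-0.6 -0.1  0.6] t 1.0
[-3.98  0.81 -2.48] [ -0. -10.   0.]
[-4.35  0.81 -1.75] [ -0. -10.   0.]
[-4.59  0.81 -0.97] [ -0. -10.   0.]
[-4.69  0.81 -0.16] [ -0. -10.   0.]
[-4.64  0.81  0.66] [ -0. -10.   0.]
[-4.46  0.81  1.45] [-0.  -5.6  0. ]
[-4.29  0.81  1.88] [-0. -0. -0.]
[-4.29  0.81  1.88] [-0. -0.  0.]
```

Call:
apply_moves:
  increments:
    - [[-4.0,0.8,-2.5],[0,-10,0],7.5]
    - [[-4.3,0.8,-1.7],[0,-10,0],7.5]
    - [[-4.6,0.8,-1.0],[0,-10,0],7.5]
    - [[-4.7,0.8,-0.2],[0,-10,0],7.5]
    - [[-4.6,0.8,0.7],[0,-10,0],7.5]

```text
t: 1.62
eef_pos: [393.7, -364.8, 173.7]
tcp_rot: [-1.569, -0.002, -1.806]
ft_force: [0.4, 0.2, -0.6]
opening: 0.79
```

```bash
python3 -c "
from h import *
plan([450,172,110],10)"
```

```text
at [ 393.7 -364.8  173.7] open 0.7902460253909416 F [ 0.4  0.2 -0.6] t 1.625
[-5.35  0.62 -0.71] [-0.1 -4.4  0.1]
[-5.39  0.64 -0.3 ] [-0. -0.  0.]
[-5.39  0.64 -0.3 ] [ 0. -0. -0.]
[-5.39  0.64 -0.3 ] [-0. -0.  0.]
[-5.39  0.64 -0.3 ] [-0. -0.  0.]
[-5.39  0.64 -0.3 ] [-0. -0.  0.]
[-5.39  0.64 -0.3 ] [-0. -0.  0.]
[-5.39  0.64 -0.3 ] [-0. -0.  0.]
[-5.39  0.64 -0.3 ] [-0. -0.  0.]
[-5.39  0.64 -0.3 ] [-0. -0.  0.]
```

Call:
apply_moves:
  increments:
    - [[-5.4,0.6,-0.3],[0,-4.4,0],7.5]
    - [[-5.4,0.6,0],[0,0,0],7.5]
    - [[-5.4,0.6,0],[0,0,0],7.5]
    - [[-5.4,0.6,0],[0,0,0],7.5]
    - [[-5.4,0.6,-0.3],[0,0,0],7.5]

```text
t: 2.25
eef_pos: [435.7, -90.4, 142.5]
tcp_rot: [-1.566, -0.003, -1.725]
ft_force: [1.5, -0.6, -0.4]
opening: 0.787
```

```bash
python3 -c "
from h import *
plan([450,172,110],5)"
```

```text
at [435.7 -90.4 142.5] open 0.7869261288590039 F [ 1.5 -0.6 -0.4] t 2.25
[-5.23  0.63 -0.53] [-0.3  0.3  0.2]
[-5.23  0.65 -0.55] [-0. -0.  0.]
[-5.23  0.65 -0.55] [ 0. -0.  0.]
[-5.23  0.65 -0.55] [ 0. -0.  0.]
[-5.23  0.65 -0.55] [ 0. -0.  0.]
```

Call:
apply_moves:
  increments:
    - [[-5.2,0.6,-0.5],[0,0,0],7.5]
    - [[-5.2,0.6,-0.5],[0,0,0],7.5]
    - [[-5.2,0.7,-0.6],[0,0,0],7.5]
    - [[-5.2,0.7,-0.6],[0,0,0],7.5]
    - [[-5.2,0.6,-0.5],[0,0,0],7.5]

```text
t: 2.88
eef_pos: [449.9, 179.4, 109.5]
tcp_rot: [-1.562, -0.003, -1.726]
ft_force: [1.5, 0.2, -0.6]
opening: 0.785
```

```bash
python3 -c "
from h import *
plan([450,172,8],3)"
```

```text
at [449.9 179.4 109.5] open 0.7853476216853684 F [ 1.5  0.2 -0.6] t 2.875
[0.23 3.38 0.01] [-0.5  0.3  0.2]
[0.24 3.38 0.04] [-0.  0.  0.]
[0.24 3.38 0.04] [0. 0. 0.]
```

Call:
apply_moves:
  increments:
    - [[0.7,2.0,0],[-0.5,0.3,0.2],7.5]
    - [[0,3.0,0],[0,0,0],7.5]
    - [[0,3.0,0],[0,0,0],7.5]
    - [[0,1.0,0],[0,0,0],7.5]
    - [[0,0,0],[0,0,0],7.5]

```text
t: 3.5
eef_pos: [450.0, 177.2, 17.8]
tcp_rot: [-1.568, 0.002, -1.723]
ft_force: [-0.4, -1.3, 0.4]
opening: 0.789
```

```bash
python3 -c "
from h import *
plan([450,172,9],1)
p=read_camera('top');save(p,'g8.png',(170,170,290,260),6)
"
```

```text
at [450.  177.2  17.8] open 0.7889231557560951 F [-0.4 -1.3  0.4] t 3.5
[0.52 0.88 0.08] [-0.2  0.4 -0.1]
```

Call:
apply_moves:
  increments:
    - [[0.5,0.9,0.1],[0,0,0],7.5]
    - [[0,0,0],[0,0,0],7.5]
    - [[0,0,0],[0,0,0],3.0]
    - [[0,0,0],[0,0,0],3.0]
    - [[0,0,0],[0,0,0],3.0]

```text
t: 4.18
eef_pos: [451.6, 171.8, 10.9]
tcp_rot: [-1.564, 0.004, -1.724]
ft_force: [-0.7, 0.6, -0.2]
opening: 0.528
```

```bash
python3 -c "
from h import *
plan([450,172,110],3)
"
```

```text
at [451.6 171.8  10.9] open 0.5281095871778804 F [-0.7  0.6 -0.2] t 4.175
[-0.01 -3.3  -0.03] [-0.4  0.4 -0.2]
[ 0.   -3.3  -0.05] [0. 0. 0.]
[ 0.   -3.3  -0.05] [ 0.  0. -0.]
```

Call:
apply_moves:
  increments:
    - [[0,0,0],[0,0,0],3.0]
    - [[0,0,0],[0,0,0],3.0]
    - [[0,-2,0],[0,0,0],3.0]
    - [[0,-4,0],[0,0,0],3.0]
    - [[0,-4,0],[0,0,0],3.0]

```text
t: 4.8
eef_pos: [449.4, 171.2, 110.8]
tcp_rot: [-1.57, 0.002, -1.724]
ft_force: [1.1, -0.5, -0.6]
opening: 0.477
```

```bash
python3 -c "
from h import *
plan([455,-260,120],8)
p=read_camera('side');save(p,'l8.png',(180,100,330,220),5)
"
```

```text
at [449.4 171.2 110.8] open 0.4773828163836367 F [ 1.1 -0.5 -0.6] t 4.8
[ 5.32 -0.12  0.89] [-0.1  0.4 -0.1]
[ 5.31 -0.11  0.93] [-0. -0. -0.]
[ 5.31 -0.11  0.93] [ 0. -0.  0.]
[ 5.31 -0.11  0.93] [ 0. -0.  0.]
[ 5.31 -0.11  0.93] [ 0. -0.  0.]
[ 5.31 -0.11  0.93] [ 0. -0.  0.]
[ 5.31 -0.11  0.93] [ 0. -0.  0.]
[ 5.31 -0.11  0.93] [ 0. -0.  0.]
```

View pics/l8.png

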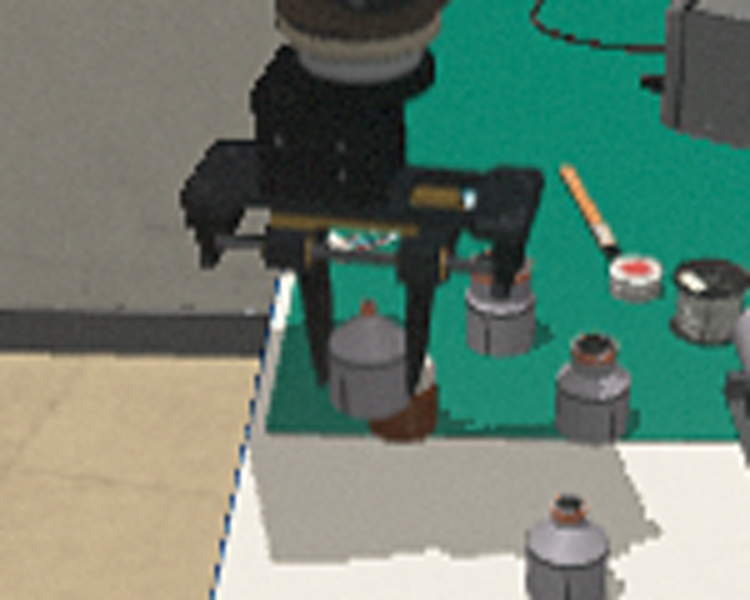

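The picture shows nozzle_8 held upright between the fingers at about (370,365) and the jar still in place behind it.

Call:
apply_moves:
  increments:
    - [[5.3,-0.2,0.9],[0,0,0],3.0]
    - [[5.3,-0.2,0.9],[0,0,0],3.0]
    - [[5.3,0,0.9],[0,0,0],3.0]
    - [[5.3,0,0.9],[0,0,0],3.0]
    - [[5.3,0,0.9],[0,0,0],3.0]

```text
t: 5.48
eef_pos: [456.7, -101.4, 119.9]
tcp_rot: [-1.558, 0.005, -1.716]
ft_force: [1.2, 0.8, -0.6]
opening: 0.476
```

```bash
python3 -c "
from h import *
plan([455,-260.7,115],3)
"
```

```text
at [ 456.7 -101.4  119.9] open 0.4764912837294881 F [ 1.2  0.8 -0.6] t 5.475
[5.26 0.15 0.71] [-0.7  0.8 -0.3]
[5.25 0.16 0.79] [-0. -0.  0.]
[5.25 0.16 0.79] [ 0. -0.  0.]
```

Call:
apply_moves:
  increments:
    - [[5.2,0.1,0.7],[-0.7,0.8,-0.3],3.0]
    - [[5.2,0.1,0.8],[0,0,0],3.0]
    - [[4.0,0.1,0.6],[0,0,0],3.0]
    - [[0.5,0,0],[0,0,0],3.0]
    - [[0,0,0],[0,0,0],3.0]

```text
t: 6.1
eef_pos: [453.0, -259.6, 115.5]
tcp_rot: [-1.571, -0.0, -1.735]
ft_force: [-0.3, 0.6, -1.2]
opening: 0.477
```

```bash
python3 -c "
from h import *
plan([455,-260.7,60],2)
"
```

```text
at [ 453.  -259.6  115.5] open 0.47664395175799223 F [-0.3  0.6 -1.2] t 6.1
[0.04 2.78 0.11] [ 0.  -0.3  0. ]
[0.04 2.78 0.11] [ 0. -0. -0.]
```

Call:
apply_moves:
  increments:
    - [[0.1,2.0,0.2],[0,0,0],3.0]
    - [[0,2.0,0],[0,0,0],3.0]
    - [[0,2.0,0],[0,0,0],3.0]
    - [[0,1.5,0],[0,0,0],3.0]
    - [[0,0,0],[0,0,0],3.0]

```text
t: 6.72
eef_pos: [455.6, -255.0, 39.1]
tcp_rot: [-1.571, 0.0, -1.729]
ft_force: [-0.3, 1.2, -0.5]
opening: 0.48
```

```bash
python3 -c "
from h import *
plan([455,-260.7,33],1)
p=read_camera('side');save(p,'d8.png',(180,260,330,380),5)
"
```

```text
at [ 455.6 -255.    39.1] open 0.48015578102176215 F [-0.3  1.2 -0.5] t 6.725
[0.57 0.61 0.03] [ 0.   0.1 -0. ]
```

View pics/d8.png

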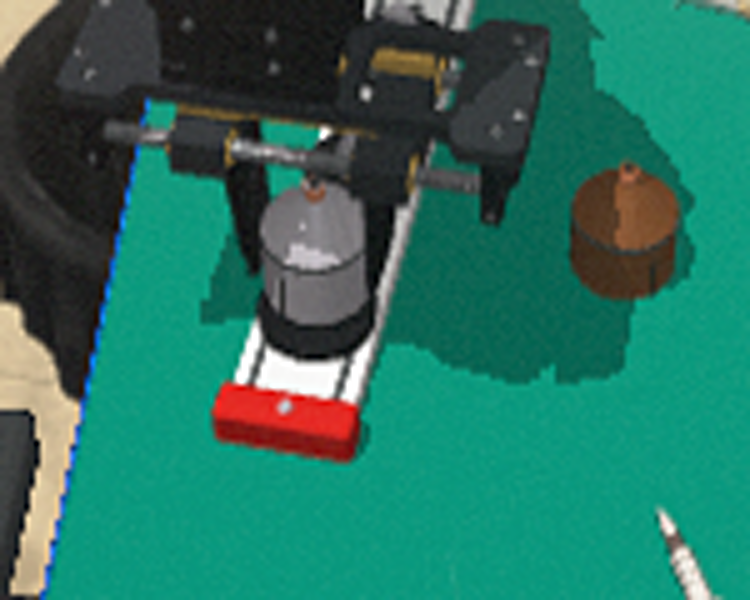

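Nozzle_8 is upright over the spigot nearest the red cap, its sleeve around the pin at about (313,270). It is almost down.

Call:
apply_moves:
  increments:
    - [[0.4,0.4,0],[0,0,0],3.0]
    - [[0,0.3,0],[0,0,0],3.0]
    - [[0,0,0],[0,0,0],3.0]
    - [[0,0,0],[0,0,0],7.0]
    - [[0,0,0],[0,0,0],7.0]

```text
t: 7.4
eef_pos: [456.0, -260.0, 34.0]
tcp_rot: [-1.568, -0.002, -1.729]
ft_force: [-0.1, 0.2, 0.0]
opening: 0.629
```

```bash
python3 -c "
from h import *
plan([455,-260.7,130],3)
"
```

```text
at [ 456. -260.   34.] open 0.6287187964013093 F [-0.1  0.2  0. ] t 7.4
[ 0.03 -3.2  -0.02] [-0.2  0.1  0.1]
[ 0.03 -3.2  -0.03] [ 0. -0. -0.]
[ 0.03 -3.2  -0.03] [ 0. -0. -0.]
```

Call:
apply_moves:
  increments:
    - [[0,-1.0,0],[0,0,0],7.5]
    - [[0,-4.0,0],[0,0,0],7.5]
    - [[0,-4.0,0],[0,0,0],7.5]
    - [[-3,-0.5,0],[0,0,0],7.5]
    - [[-5.3,0,0.6],[0,0,0],7.5]

```text
t: 8.02
eef_pos: [475.1, -179.7, 135.0]
tcp_rot: [-1.565, -0.002, -1.734]
ft_force: [0.2, 1.1, 0.3]
opening: 0.789
```

```bash
python3 -c "
from h import *
plan([561,126,115],6)
p=read_camera('side');save(p,'s8.png',(180,260,330,380),5)
p=read_camera('top')
for n in ['nozzle_8_center','nozzle_18_center']:
  for d in nets.mark_of(p,n): print(n,d['confidence'],w(p,d['point']).round())
"
```

```text
at [ 475.1 -179.7  135. ] open 0.7893986490684195 F [0.2 1.1 0.3] t 8.025
[-5.26  0.32  0.58] [-0.3 -0.2  0.1]
[-5.26  0.33  0.6 ] [ 0.  0. -0.]
[-5.26  0.33  0.6 ] [0. 0. 0.]
[-5.26  0.33  0.6 ] [0. 0. 0.]
[-5.26  0.33  0.6 ] [0. 0. 0.]
[-5.26  0.33  0.6 ] [0. 0. 0.]
nozzle_8_center 0.45 [ 586. -215.   25.]
nozzle_18_center 0.52 [561. 121.  30.]
```

View pics/s8.png

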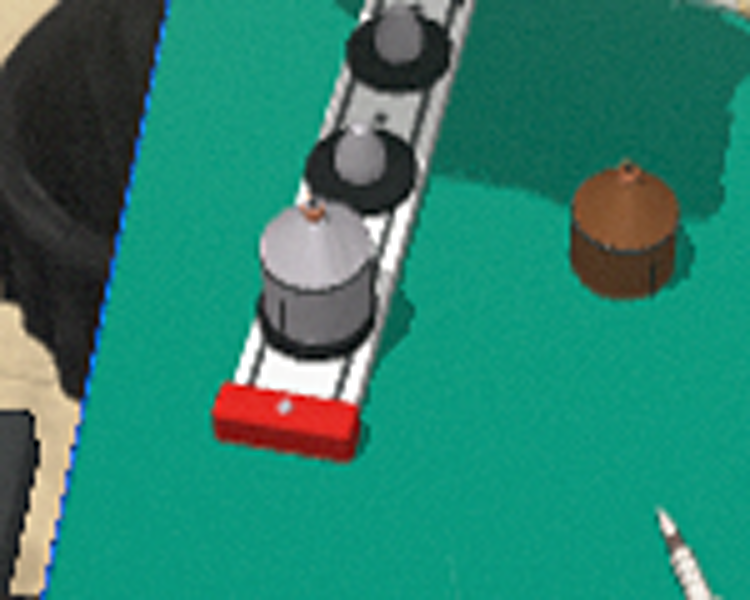

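Nozzle_8 is seated upright on the flange at (315,270), next to the red cap. Next is 18.

Call:
apply_moves:
  increments:
    - [[-5.3,0.3,0.6],[0,0,0],7.5]
    - [[-5.3,0.3,0.6],[0,0,0],7.5]
    - [[-5.3,0.3,0.6],[0,0,0],7.5]
    - [[-5.3,0.3,0.6],[0,0,0],7.5]
    - [[-5.3,0.3,0.6],[0,0,0],7.5]

```text
t: 8.85
eef_pos: [550.9, 75.7, 119.5]
tcp_rot: [-1.563, -0.003, -1.742]
ft_force: [0.5, -1.2, -1.0]
opening: 0.788
```

```bash
python3 -c "
from h import *
plan([561,126,90],2)
"
```

```text
at [550.9  75.7 119.5] open 0.7881551044682661 F [ 0.5 -1.2 -1. ] t 8.85
[-2.57  1.47  0.06] [-0.4 -0.6  0.2]
[-2.56  1.47  0.1 ] [ 0. -0.  0.]
```

Call:
apply_moves:
  increments:
    - [[-3.2,0.5,0.1],[-0.4,-0.6,0.2],7.5]
    - [[-1.4,1.0,0.1],[0,0,0],7.5]
    - [[0,3.0,0],[0,0,0],7.5]
    - [[0,3.0,0],[0,0,0],7.5]
    - [[0,1.5,0],[0,0,0],7.5]

```text
t: 9.48
eef_pos: [563.2, 119.4, 26.7]
tcp_rot: [-1.568, 0.0, -1.733]
ft_force: [-0.7, -0.2, 0.2]
opening: 0.784
```

```bash
python3 -c "
from h import *
plan([561,126,10],1)
"
```

```text
at [563.2 119.4  26.7] open 0.7837399734134822 F [-0.7 -0.2  0.2] t 9.475
[-0.62  1.67 -0.33] [-0.2 -0.1 -0. ]
```

Call:
apply_moves:
  increments:
    - [[-0.5,1.4,-0.2],[0,0,0],7.5]
    - [[0,0.2,0],[0,0,0],3]
    - [[0,0,0],[0,0,0],3]
    - [[0,0,0],[0,0,0],3]
    - [[0,0,0],[0,0,0],3]

```text
t: 10.1
eef_pos: [562.9, 123.6, 11.0]
tcp_rot: [-1.567, 0.0, -1.735]
ft_force: [-0.3, -0.1, -0.5]
opening: 0.473
```

```bash
python3 -c "
from h import *
plan([561,126,10],1)
"
```

```text
at [562.9 123.6  11. ] open 0.47330881831075056 F [-0.3 -0.1 -0.5] t 10.1
[-0.21  0.1  -0.23] [-0.2 -0.2 -0. ]
```

Call:
apply_moves:
  increments:
    - [[0,0,0],[0,0,0],3]
    - [[0,-4,0],[0,0,0],3]
    - [[0,-4,0],[0,0,0],3]
    - [[2.5,-2.5,-0.4],[0,0,0],3]
    - [[5,0,-0.7],[0,0,0],3]

```text
t: 10.72
eef_pos: [539.6, 52.1, 119.5]
tcp_rot: [-1.565, 0.0, -1.73]
ft_force: [0.4, -0.5, -2.2]
opening: 0.477
```

```bash
python3 -c "
from h import *
plan([467.7,-184,115],5)
"
```

```text
at [539.6  52.1 119.5] open 0.4768884739633383 F [ 0.4 -0.5 -2.2] t 10.725
[ 4.89  0.09 -0.67] [-0.3  0.  -0. ]
[ 4.89  0.09 -0.67] [-0.  0.  0.]
[ 4.89  0.09 -0.67] [0. 0. 0.]
[ 4.89  0.09 -0.67] [0. 0. 0.]
[ 4.89  0.09 -0.67] [0. 0. 0.]
```

Call:
apply_moves:
  increments:
    - [[5.4,0.1,-0.7],[-0.3,0,0],3]
    - [[5.4,0.1,-0.7],[0,0,0],3]
    - [[5.4,0.1,-0.7],[0,0,0],3]
    - [[5,0.1,-0.7],[0,0,0],3]
    - [[2.5,0.1,-0.4],[0,0,0],3]

```text
t: 11.35
eef_pos: [467.9, -184.5, 116.2]
tcp_rot: [-1.567, -0.001, -1.73]
ft_force: [0.2, 1.1, -1.9]
opening: 0.473
```

```bash
python3 -c "
from h import *
plan([467.7,-184,90],1)
"
```

```text
at [ 467.9 -184.5  116.2] open 0.4727688492876129 F [ 0.2  1.1 -1.9] t 11.35
[-0.05  2.62 -0.04] [-0.2  0.   0. ]
```

Call:
apply_moves:
  increments:
    - [[0,0,0],[0,0,0],3]
    - [[0,2,0],[0,0,0],3]
    - [[0,2,0],[0,0,0],3]
    - [[0,1,0],[0,0,0],3]
    - [[0,0,0],[0,0,0],3]

```text
t: 11.98
eef_pos: [468.9, -183.4, 65.9]
tcp_rot: [-1.565, -0.001, -1.731]
ft_force: [0.5, -0.3, -1.0]
opening: 0.475
```

```bash
python3 -c "
from h import *
plan([467.7,-184,33],1)
"
```

```text
at [ 468.9 -183.4   65.9] open 0.4746419102726093 F [ 0.5 -0.3 -1. ] t 11.975
[ 0.07  3.29 -0.13] [-0.3 -0.   0. ]
```

Call:
apply_moves:
  increments:
    - [[0,1.5,-0.1],[-0.3,0,0],3]
    - [[0,1.3,0],[0,0,0],3]
    - [[0,0.5,0],[0,0,0],3]
    - [[0,0,0],[0,0,0],3]
    - [[0,0,0],[0,0,0],3]

```text
t: 12.6
eef_pos: [468.6, -183.0, 32.2]
tcp_rot: [-1.569, -0.001, -1.73]
ft_force: [-0.7, 1.1, 2.9]
opening: 0.475
```

```bash
python3 -c "
from h import *
plan([467.7,-184,33],1)
"
```

```text
at [ 468.6 -183.    32.2] open 0.47499516033285494 F [-0.7  1.1  2.9] t 12.6
[ 0.12 -0.08 -0.07] [-0.1  0.   0.1]
```

Call:
apply_moves:
  increments:
    - [[0,0,0],[0,0,0],7.5]
    - [[0,0,0],[0,0,0],7.5]
    - [[0,-3,0],[0,0,0],7.5]
    - [[0,-4,0],[0,0,0],7.5]
    - [[-2,-3,0],[0,0,0],7.5]

```text
t: 13.22
eef_pos: [471.0, -163.4, 132.4]
tcp_rot: [-1.573, -0.0, -1.732]
ft_force: [1.7, 1.2, -0.4]
opening: 0.788
```

```bash
python3 -c "
from h import *
plan([577,296,120],9)
p=read_camera('side');save(p,'s18.png',(180,230,330,350),5)
"
```

```text
at [ 471.  -163.4  132.4] open 0.7877616927369582 F [ 1.7  1.2 -0.4] t 13.225
[-5.23  0.14  0.34] [ 0.1 -0.1  0. ]
[-5.23  0.14  0.35] [-0. -0. -0.]
[-5.23  0.14  0.35] [ 0. -0.  0.]
[-5.23  0.14  0.35] [ 0. -0.  0.]
[-5.23  0.14  0.35] [ 0. -0.  0.]
[-5.23  0.14  0.35] [ 0. -0.  0.]
[-5.23  0.14  0.35] [ 0. -0.  0.]
[-5.23  0.14  0.35] [ 0. -0.  0.]
[-5.23  0.14  0.35] [ 0. -0.  0.]
```

View pics/s18.png

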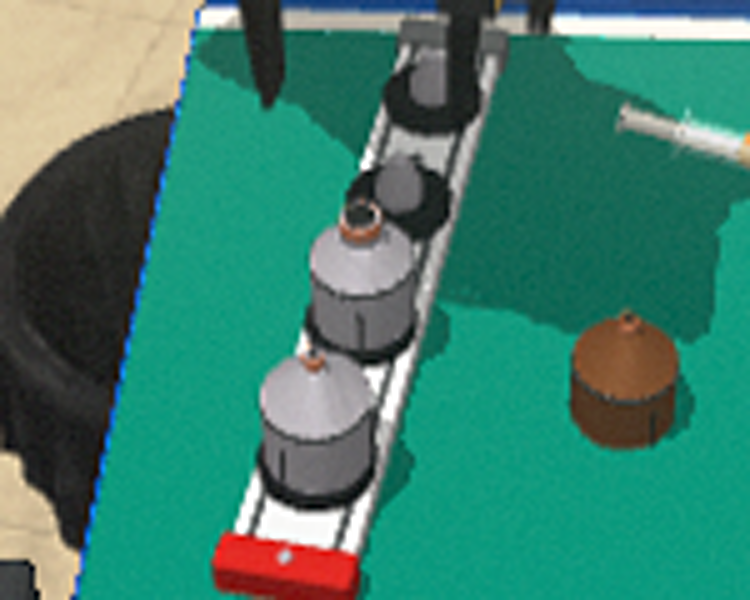

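Nozzles 8 at (315,430) and 18 at (362,285) are both seated upright (9 views so far). Next is 28.

Call:
apply_moves:
  increments:
    - [[-5.6,0.1,0.4],[0,0,0],7.5]
    - [[-5.6,0.1,0.4],[0,0,0],7.5]
    - [[-5.6,0.1,0.4],[0,0,0],7.5]
    - [[-5.6,0.1,0.4],[0,0,0],7.5]
    - [[-5.6,0.1,0.4],[0,0,0],7.5]

```text
t: 13.9
eef_pos: [539.5, 116.0, 131.0]
tcp_rot: [-1.565, -0.001, -1.737]
ft_force: [0.9, -0.3, 1.1]
opening: 0.788
```

```bash
python3 -c "
from h import *
plan([577,296,100],4)
"
```

```text
at [539.5 116.  131. ] open 0.7879631740480662 F [ 0.9 -0.3  1.1] t 13.9
[-4.59  0.77  0.17] [-0.4 -0.4  0.1]
[-4.59  0.78  0.21] [-0.  0.  0.]
[-4.59  0.78  0.21] [ 0.  0. -0.]
[-4.59  0.78  0.21] [0. 0. 0.]
```

Call:
apply_moves:
  increments:
    - [[-5,0.3,0.2],[-0.4,-0.4,0.1],7.5]
    - [[-5,0.4,0.2],[0,0,0],7.5]
    - [[-5,0.5,0.2],[0,0,0],7.5]
    - [[-2.8,0.8,0.1],[0,0,0],7.5]
    - [[0,1,0],[0,0,0],7.5]

```text
t: 14.52
eef_pos: [575.6, 300.4, 98.6]
tcp_rot: [-1.571, 0.001, -1.725]
ft_force: [-0.5, -0.2, -0.4]
opening: 0.788
```

```bash
python3 -c "
from h import *
plan([577,296,10],1)
"
```

```text
at [575.6 300.4  98.6] open 0.7875220034169168 F [-0.5 -0.2 -0.4] t 14.525
[0.43 8.86 0.2 ] [-0.   0.3 -0.1]
```

Call:
apply_moves:
  increments:
    - [[0.5,2.5,0.2],[0,0.3,0],7.5]
    - [[0,3,0],[0,0,0],7.5]
    - [[0,2.4,0],[0,0,0],7.5]
    - [[0,0.8,0],[0,0,0],7.5]
    - [[0,0,0],[0,0,0],7.5]

```text
t: 15.15
eef_pos: [575.9, 290.6, 7.3]
tcp_rot: [-1.573, -0.001, -1.733]
ft_force: [0.6, -0.3, -0.3]
opening: 0.785
```

```bash
python3 -c "
from h import *
plan([577,296,10],1)
"
```

```text
at [575.9 290.6   7.3] open 0.7846585505040958 F [ 0.6 -0.3 -0.3] t 15.15
[-0.55 -0.27  0.02] [ 0.1 -0.1  0.1]
```

Call:
apply_moves:
  increments:
    - [[-0.5,-0.3,0],[0,0,0],7.5]
    - [[0,0,0],[0,0,0],3]
    - [[0,0,0],[0,0,0],3]
    - [[0,0,0],[0,0,0],3]
    - [[0,0,0],[0,0,0],3]

```text
t: 15.78
eef_pos: [577.8, 296.1, 13.4]
tcp_rot: [-1.569, 0.001, -1.732]
ft_force: [-0.2, -1.1, -1.4]
opening: 0.468
```

Call:
apply_moves:
  increments:
    - [[0,0,0],[0,0,0],3]
    - [[0,-4,0],[0,0,0],3]
    - [[0,-4,0],[0,0,0],3]
    - [[2.5,-2.5,-0.1],[0,0,0],3]
    - [[5,0,-0.3],[0,0,0],3]

```text
t: 16.4
eef_pos: [561.2, 223.1, 120.1]
tcp_rot: [-1.571, 0.0, -1.729]
ft_force: [0.0, -0.9, -1.9]
opening: 0.469
```

```bash
python3 -c "
from h import *
plan([479.6,-107,115],7)
"
```

```text
at [561.2 223.1 120.1] open 0.46856230356670847 F [ 0.  -0.9 -1.9] t 16.4
[ 4.84  0.07 -0.41] [-0.   0.1 -0. ]
[ 4.84  0.07 -0.4 ] [0. 0. 0.]
[ 4.84  0.07 -0.4 ] [0. 0. 0.]
[ 4.84  0.07 -0.4 ] [0. 0. 0.]
[ 4.84  0.07 -0.4 ] [0. 0. 0.]
[ 4.84  0.07 -0.4 ] [0. 0. 0.]
[ 4.84  0.07 -0.4 ] [0. 0. 0.]
```

Call:
apply_moves:
  increments:
    - [[5,0,-0.4],[0,0,0],3]
    - [[5,0,-0.4],[0,0,0],3]
    - [[5,0,-0.4],[0,0,0],3]
    - [[5,0,-0.4],[0,0,0],3]
    - [[5,0,-0.4],[0,0,0],3]

```text
t: 17.02
eef_pos: [499.5, -27.5, 120.5]
tcp_rot: [-1.569, 0.0, -1.727]
ft_force: [0.7, -0.1, -0.2]
opening: 0.473
```

```bash
python3 -c "
from h import *
plan([479.6,-107,115],2)
"
```

```text
at [499.5 -27.5 120.5] open 0.4729980082518366 F [ 0.7 -0.1 -0.2] t 17.025
[ 4.08  0.27 -0.36] [-0.1  0.2 -0. ]
[ 4.08  0.27 -0.35] [0. 0. 0.]
```

Call:
apply_moves:
  increments:
    - [[4.6,0.2,-0.4],[0,0.2,0],3]
    - [[3.1,0.2,-0.4],[0,0,0],3]
    - [[0,1,0],[0,0,0],3]
    - [[0,1.5,0],[0,0,0],3]
    - [[0,1,0],[0,0,0],3]

```text
t: 17.65
eef_pos: [478.3, -106.6, 80.4]
tcp_rot: [-1.568, 0.0, -1.735]
ft_force: [0.1, 0.7, -0.8]
opening: 0.469
```

```bash
python3 -c "
from h import *
plan([479.6,-107,35],1)
"
```

```text
at [ 478.3 -106.6   80.4] open 0.46857855532333914 F [ 0.1  0.7 -0.8] t 17.65
[0.02 4.55 0.12] [-0.2 -0.3 -0. ]
```

Call:
apply_moves:
  increments:
    - [[0,1.8,0.1],[0,0,0],3]
    - [[0,1.5,0],[0,0,0],3]
    - [[0,0.8,0],[0,0,0],3]
    - [[0,0.5,0],[0,0,0],3]
    - [[0,0,0],[0,0,0],3]

```text
t: 18.27
eef_pos: [480.2, -103.9, 33.7]
tcp_rot: [-1.568, -0.0, -1.732]
ft_force: [0.1, 1.0, -1.1]
opening: 0.473
```

```bash
python3 -c "
from h import *
plan([479.6,-107,33],1)
"
```

```text
at [ 480.2 -103.9   33.7] open 0.4734898500273788 F [ 0.1  1.  -1.1] t 18.275
[ 0.31  0.07 -0.01] [-0.2 -0.1  0. ]
```

Not quite touching yet, so I'll press down 3 mm, release and rise.

Call:
apply_moves:
  increments:
    - [[0.2,0.3,0],[0,0,0],3]
    - [[0,0,0],[0,0,0],3]
    - [[0,0,0],[0,0,0],3]
    - [[0,0,0],[0,0,0],7.5]
    - [[0,0,0],[0,0,0],7.5]

```text
t: 18.9
eef_pos: [480.9, -104.6, 32.9]
tcp_rot: [-1.565, 0.0, -1.731]
ft_force: [-0.2, 0.4, -0.5]
opening: 0.622
```

Call:
apply_moves:
  increments:
    - [[0,-2,0],[0,0,0],7.5]
    - [[0,-4,0],[0,0,0],7.5]
    - [[0,-4,0],[0,0,0],7.5]
    - [[-3,0,0],[0,0,0],7.5]
    - [[-5,0,0],[0,0,0],7.5]

```text
t: 19.52
eef_pos: [493.5, -26.4, 135.5]
tcp_rot: [-1.566, 0.001, -1.736]
ft_force: [0.5, 0.0, 0.5]
opening: 0.784
```

```bash
python3 -c "
from h import *
plan([517,399,120],9)
p=read_camera('side');save(p,'s28.png',(180,210,330,330),5)
"
```

```text
at [493.5 -26.4 135.5] open 0.7839761784566173 F [0.5 0.  0.5] t 19.525
[-4.7   0.17 -0.52] [-0.3 -0.3 -0. ]
[-4.71  0.17 -0.49] [0. 0. 0.]
[-4.71  0.17 -0.49] [-0.  0.  0.]
[-4.71  0.17 -0.49] [0. 0. 0.]
[-4.71  0.17 -0.49] [0. 0. 0.]
[-4.71  0.17 -0.49] [0. 0. 0.]
[-4.71  0.17 -0.49] [0. 0. 0.]
[-4.71  0.17 -0.49] [0. 0. 0.]
[-4.71  0.17 -0.49] [0. 0. 0.]
```

View pics/s28.png

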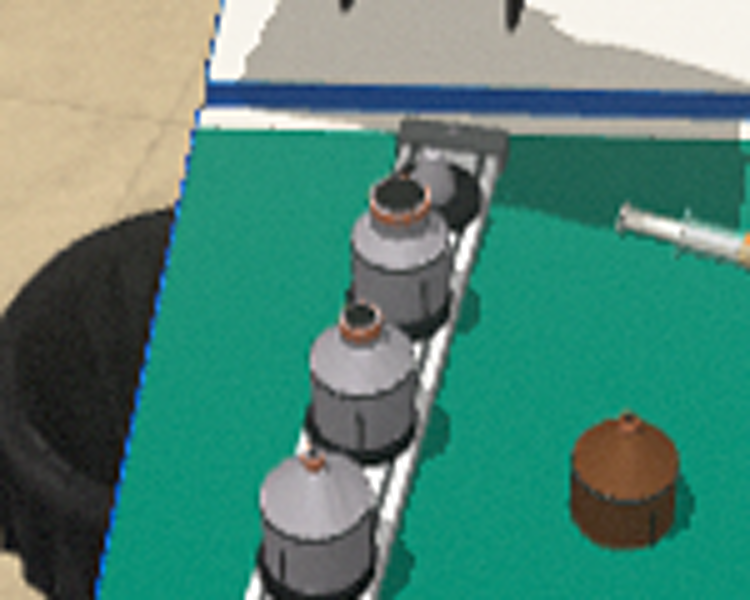

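Nozzle 28 at (400,265) is seated in line with the others. Next is 40; the path stays well above the jar.

Call:
apply_moves:
  increments:
    - [[-5.4,0,-0.6],[-0.3,-0.3,0],7.5]
    - [[-5.4,0,-0.6],[0,0,0],7.5]
    - [[-5.4,0,-0.6],[0,0,0],7.5]
    - [[-5.4,0,-0.6],[0,0,0],7.5]
    - [[-5.4,0,-0.6],[0,0,0],7.5]

```text
t: 20.2
eef_pos: [507.8, 256.1, 135.7]
tcp_rot: [-1.571, 0.001, -1.732]
ft_force: [-0.4, -0.1, 0.3]
opening: 0.787
```

```bash
python3 -c "
from h import *
plan([517,399,110],3)
"
```

```text
at [507.8 256.1 135.7] open 0.7865699524947091 F [-0.4 -0.1  0.3] t 20.2
[-4.75  0.86 -0.46] [-0.  -0.1 -0.1]
[-4.75  0.86 -0.46] [-0.  0.  0.]
[-4.75  0.86 -0.46] [0. 0. 0.]
```

Call:
apply_moves:
  increments:
    - [[-5.2,0.5,-0.5],[0,0,0],7.5]
    - [[-5.2,0.8,-0.5],[0,0,0],7.5]
    - [[-3.5,1,-0.4],[0,0,0],7.5]
    - [[0,1,0],[0,0,0],7.5]
    - [[0,0,0],[0,0,0],7.5]

```text
t: 20.82
eef_pos: [514.9, 403.1, 100.1]
tcp_rot: [-1.572, 0.0, -1.728]
ft_force: [-0.2, -0.1, -0.4]
opening: 0.785
```

```bash
python3 -c "
from h import *
plan([517,399,10],1)
"
```

```text
at [514.9 403.1 100.1] open 0.7845892933884756 F [-0.2 -0.1 -0.4] t 20.825
[0.37 9.01 0.28] [ 0.   0.2 -0. ]
```

Call:
apply_moves:
  increments:
    - [[0.4,2.5,0.3],[0,0,0],7.5]
    - [[0,3,0],[0,0,0],7.5]
    - [[0,2.2,0],[0,0,0],7.5]
    - [[0,0.8,0],[0,0,0],7.5]
    - [[0,0,0],[0,0,0],7.5]

```text
t: 21.45
eef_pos: [519.6, 393.7, 16.0]
tcp_rot: [-1.57, 0.002, -1.733]
ft_force: [0.7, -0.2, 0.2]
opening: 0.785
```

```bash
python3 -c "
from h import *
plan([517,399,11],1)
"
```

```text
at [519.6 393.7  16. ] open 0.7850646386373535 F [ 0.7 -0.2  0.2] t 21.45
[-0.48  0.5  -0.34] [-0.1 -0.2 -0.1]
```

Call:
apply_moves:
  increments:
    - [[-0.5,0.5,-0.3],[0,0,0],7.5]
    - [[0,0,0],[0,0,0],3]
    - [[0,0,0],[0,0,0],3]
    - [[0,0,0],[0,0,0],3]
    - [[0,0,0],[0,0,0],3]

```text
t: 22.08
eef_pos: [518.2, 400.0, 13.4]
tcp_rot: [-1.567, 0.004, -1.733]
ft_force: [-0.2, 0.5, -0.5]
opening: 0.477
```

Call:
apply_moves:
  increments:
    - [[0,0,0],[0,0,0],3]
    - [[0,-4,0],[0,0,0],3]
    - [[0,-4,0],[0,0,0],3]
    - [[2.5,-3.5,0.3],[0,0,0],3]
    - [[5,0,0.5],[0,0,0],3]

```text
t: 22.7
eef_pos: [513.1, 324.7, 130.3]
tcp_rot: [-1.568, 0.003, -1.73]
ft_force: [1.3, -0.5, -0.8]
opening: 0.477
```

```bash
python3 -c "
from h import *
plan([491.8,-32,115],7)
"
```

```text
at [513.1 324.7 130.3] open 0.477020623536873 F [ 1.3 -0.5 -0.8] t 22.7
[5.08 0.21 0.51] [-0.2  0.  -0.2]
[5.08 0.22 0.51] [ 0.  0. -0.]
[5.08 0.22 0.51] [ 0. -0.  0.]
[5.08 0.22 0.51] [ 0. -0.  0.]
[5.08 0.22 0.51] [ 0. -0.  0.]
[5.08 0.22 0.51] [ 0. -0.  0.]
[5.08 0.22 0.51] [ 0. -0.  0.]
```

Call:
apply_moves:
  increments:
    - [[5,0.1,0.5],[0,0,0],3]
    - [[5,0.1,0.5],[0,0,0],3]
    - [[5,0.1,0.5],[0,0,0],3]
    - [[5,0.1,0.5],[0,0,0],3]
    - [[5,0.1,0.5],[0,0,0],3]

```text
t: 23.32
eef_pos: [497.2, 66.7, 125.6]
tcp_rot: [-1.565, 0.004, -1.728]
ft_force: [1.3, -0.6, -1.1]
opening: 0.476
```

```bash
python3 -c "
from h import *
plan([491.8,-32,115],2)
"
```

```text
at [497.2  66.7 125.6] open 0.4762796047774972 F [ 1.3 -0.6 -1.1] t 23.325
[4.92 0.51 0.5 ] [-0.3  0.2 -0.2]
[4.91 0.53 0.52] [0. 0. 0.]
```

Call:
apply_moves:
  increments:
    - [[5,0.4,0.5],[-0.3,0.2,-0.2],3]
    - [[4.3,0.4,0.5],[0,0,0],3]
    - [[0,1,0],[0,0,0],3]
    - [[0,1.5,0],[0,0,0],3]
    - [[0,1,0],[0,0,0],3]

```text
t: 23.95
eef_pos: [492.1, -32.3, 81.9]
tcp_rot: [-1.568, 0.0, -1.736]
ft_force: [0.3, -0.0, -1.7]
opening: 0.479
```

```bash
python3 -c "
from h import *
plan([491.8,-32,35],1)
"
```

```text
at [492.1 -32.3  81.9] open 0.4791176187279987 F [ 0.3 -0.  -1.7] t 23.95
[-0.02  4.69 -0.05] [-0.2 -0.3 -0. ]
```

Call:
apply_moves:
  increments:
    - [[0,1.8,0],[0,0,0],3]
    - [[0,1.6,0],[0,0,0],3]
    - [[0,0.9,0],[0,0,0],3]
    - [[0,0.5,0],[0,0,0],3]
    - [[0,0,0],[0,0,0],3]

```text
t: 24.58
eef_pos: [492.6, -29.5, 33.7]
tcp_rot: [-1.567, 0.0, -1.732]
ft_force: [0.0, -0.2, -1.5]
opening: 0.478
```

```bash
python3 -c "
from h import *
plan([491.8,-32,33],1)
"
```

```text
at [492.6 -29.5  33.7] open 0.47768742312531653 F [ 0.  -0.2 -1.5] t 24.575
[ 0.26  0.07 -0.04] [-0.2 -0.1 -0. ]
```

Call:
apply_moves:
  increments:
    - [[0.2,0.3,0],[0,0,0],3]
    - [[0,0,0],[0,0,0],3]
    - [[0,0,0],[0,0,0],3]
    - [[0,0,0],[0,0,0],7.5]
    - [[0,0,0],[0,0,0],7.5]

```text
t: 25.2
eef_pos: [493.2, -30.1, 32.8]
tcp_rot: [-1.564, 0.001, -1.731]
ft_force: [0.5, 0.3, -0.5]
opening: 0.631
```

Call:
apply_moves:
  increments:
    - [[0,-2,0],[0,0,0],7.5]
    - [[0,-4,0],[0,0,0],7.5]
    - [[0,-4,0],[0,0,0],7.5]
    - [[-4,-1,0],[0,0,0],7.5]
    - [[-5,0,0],[0,0,0],7.5]

```text
t: 25.82
eef_pos: [507.3, 58.2, 145.8]
tcp_rot: [-1.566, 0.001, -1.736]
ft_force: [0.9, 0.5, 0.2]
opening: 0.786
```

Call:
apply_moves:
  increments:
    - [[-5,0,0],[0,0,0],7.5]
    - [[-5,0,0],[0,0,0],7.5]
    - [[-4,0,0],[0,0,0],7.5]
    - [[0,0,0],[0,0,0],7.5]
    - [[0,0,0],[0,0,0],7.5]

```text
t: 26.45
eef_pos: [530.6, 202.8, 145.6]
tcp_rot: [-1.565, 0.001, -1.734]
ft_force: [0.8, -0.5, -0.9]
opening: 0.788
```

```bash
python3 -c "
from h import *
np.set_printoptions(precision=1,suppress=True)
p=read_camera('side');save(p,'fs.png',(170,150,350,350),3)
p=read_camera('top');save(p,'ft.png',(130,165,440,250),2.5)
for n in ['nozzle_8_center','nozzle_18_center','nozzle_28_center','nozzle_40_center','flux_jar_center']:
  for d in nets.mark_of(p,n): print(n,d['confidence'],w(p,d['point']))
"
```

```text
nozzle_8_center 0.86 [ 456.6 -258.3   53.5]
nozzle_18_center 0.72 [ 466.7 -186.8   51.5]
nozzle_18_center 0.61 [ 480.4 -104.    51. ]
nozzle_28_center 0.86 [ 479.4 -106.3   52.8]
nozzle_28_center 0.49 [ 469.3 -186.3   51.2]
nozzle_40_center 0.75 [490.3 -27.3  48.3]
flux_jar_center 0.21 [ 470.3 -183.1   51.3]
```

View pics/fs.png

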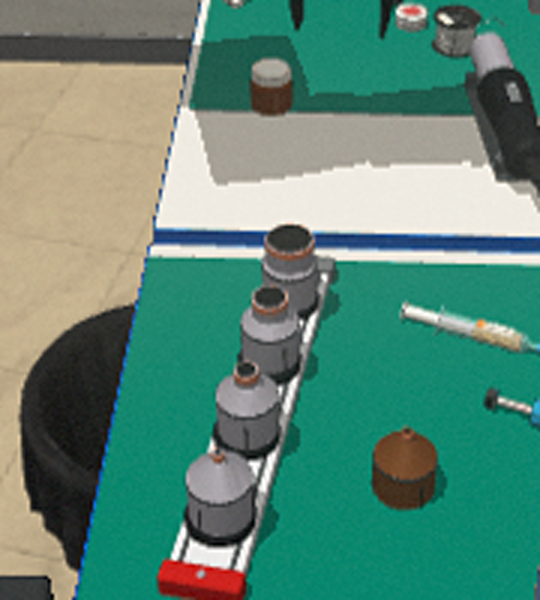

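View pics/ft.png

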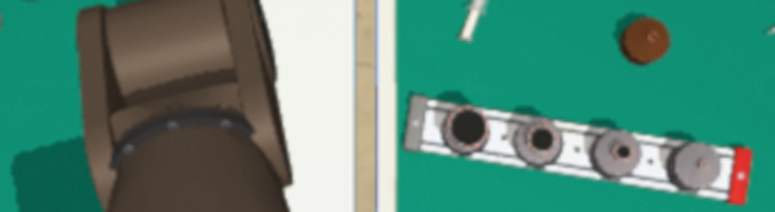

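All four nozzles stand in order, from 8 next to the red cap to 40 at the grey end. Their centres are at about z = 52 mm, which is the seated height. The jar is upright at side pixel (260,179), as before.

```bash
python3 -c "
from h import *
print(env.job_done())"
```

```text
the job is handed in; nothing more can be done
None
```

All four nozzles are on the rail in the order 8, 18, 28, 40 mm counted from the red cap, and I handed the job in at about t = 26.5 s of the 93 s allowed.

- **Seating:** the last top and side pictures show all four upright on their own spigots. The networks put their centres at z of about 48 to 53.5 mm, where fully seated is 52. Horizontally they came out within about 5 mm of the spigot positions I measured.
- **Nozzle 40 height:** its reading of 48.3 mm is at the edge of the 4 mm tolerance. The networks are only good to about 4 mm, and the gripper had lowered it to the expected height, so I read it as seated.
- **Flux jar:** it stands upright at the same side-camera pixel as at the start. In the last top picture the arm hid the jar. The only top-view jar report was a false one on the rail at confidence 0.21, so the check rests on the side picture.
- **Disagreements:** the networks also gave second reports mixing up 18 and 28. At the start they took the brown look-alike for nozzle 8. I settled both by the pictures and left the brown one untouched.

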